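# Nest the empty hardware tins

### The arm

A 7-joint arm with a two-finger parallel gripper is mounted at the origin on the work surface. World frame = base frame: x ahead of the robot, y to its left, z up, the work surface at z = 0. Lengths are in m, angles in rad, forces in N, time in s.
With the tool pointing down it reaches from about 0.35 to 0.775 m from the base axis. Payload 3.1 kg.
Tool frame: the origin (TCP) lies between the finger pads; the fingertips stand 11 mm ahead of it and the grasp point (between the pads) lies 8 mm behind it; x points along the fingers, y is the direction in which the jaws open and shut, and the axes are right-handed (so a half turn about x gives the same grasp; the last joint's range is limited). The gripper opens to 85 mm and grips with 20 to 120 N. Pads are 22 mm wide; open, the fingers measure 114 mm over their backs; the gripper's body (76 mm by 85 mm) begins 54 mm behind the grasp point. The pads swing forward as they close: fully open they stand 13 mm farther back than shut.
Start: joints at [-1.25, 0.311, 0.014, 1.512, -0.004, 1.319, -0.027], TCP at [0.195, 0.514, 0.242] pointing down, gripper open.
Joint ranges: [-2.7, 2.7], [-0.3, 1.91], [-1.27, 1.3], [0.12, 2.57], [-1.44, 4.58], [0.2, 2.03], [-3.05, 3.05]. Speed limits (rad/s): [2.79, 2.79, 3.14, 3.14, 3.14, 3.14, 3.14].

### API

Orientations are given as [roll, pitch, yaw] about the fixed x, y, z axes, in that order (R = Rz(yaw) Ry(pitch) Rx(roll)).
In Python, from bench import sense, capture, job_done gives the robot as it stands.
- The arm moves only by the shell command python3 -m inch 'ROWS' [OPENING] [FORCE]. ROWS is JSON, a list of rows, each an object of numbers: "x", "y", "z": the shift along the tool's x, y, z in mm; "wx", "wy", "wz": the turn, a rotation vector about the tool's x, y, z in rad. A call has 1 to 8 rows; each row shifts and turns the pose as measured when the row begins, along the tool's axes as they then stand; what a row does not reach is not made up. A row lasts 1/10 s, in which the tool goes at most 50 mm and 8.59 degrees, less where a joint would pass 70% of its speed; a pose out of reach is approached as far as the arm can. A call with a gripper value outside its range is refused whole. OPENING is the opening, from 0 (shut) to 1 (fully open), set as the call begins (- or left out, the last holds). The fingers move at their own pace and stop on an object; FORCE is the grip in N (left out, the last holds). Time passes only in rows, so rows that do not move let the fingers close. It gives the time, the measured TCP pose, the force and the opening at its end, in the units of the state.
- sense(): the state, without advancing time (a new reading comes with each control period).
- capture(name): name is "scene" or "top"; returns a dict with "img" (420x560x3 uint8, red, green, blue), "fx", "fy", "cx", "cy" (pixels), "k1" (the pictures are not rectified: a ray, as slopes to the right and down, at radius r is drawn at 1 + k1 r^2 times it, then the intrinsics apply), "R" (3x3) and "t" (3): a world point X has camera coordinates R X + t. Camera axes: x right, y down, z forward; pixel columns grow to the right and rows downward; lengths in m; the calibration is good to about 2 mm. A picture is of the moment at which its call begins. There is no depth.
- job_done(): hands the job in, once; it reports no verdict.
The state is a dict: "t": time; "joints": joint angles; "dq": joint speeds; "effort": joint torques, N m; "position": TCP position; "ee_rot": TCP orientation; "ft_force": force on the tool from outside, world axes, zero at the start; "moment": the same for the moment, N m; "finger_gap": finger opening in m.
Only numpy, scipy, OpenCV 4.12 (cv2) and the standard library are available. Lean on these libraries where they do the work, as an engineer would, in place of code of your own. Each camera call takes 0.05 s, during which the arm holds its last target.

### The job

Nest the three empty steel containers for stowing: first stand the empty tin inside the wide dish, then stand the narrow tube inside that tin, so that all three stand upright on the bench, each resting on the floor of the next. Set them down rather than dropping them, let go, and leave the same-sized tin full of bolts where it stands.

Things in the scene. Friction and masses are not known exactly. Their poses are not given: they have to be found in the camera images.
- dish: The wide empty dish: plain grey steel, round and straight-walled, 110 mm outside diameter, 40 mm high, wall 3 mm (inside diameter 104 mm), floor 4 mm thick, 0.35 kg, standing open end up, loose on the bench. Origin at the centre of its underside, z up along its axis.
- tin: The empty middle tin: plain grey steel, round and straight-walled, 60 mm outside diameter, 85 mm high, wall 2.5 mm (inside diameter 55 mm), floor 4 mm thick, about 0.15 kg, standing open end up. Origin at the centre of its underside, z up along its axis. It can be gripped from above across its outside near the top; standing in the dish it rises 49 mm above the dish's rim.
- tube: The narrow empty tube with a closed bottom: plain grey steel, round and straight-walled, 36 mm outside diameter, 120 mm high, wall 2.5 mm, floor 4 mm thick, about 0.11 kg, standing open end up. Origin at the centre of its underside, z up along its axis. Gripped from above across its outside near the top; standing in the tin it rises 39 mm above the tin's rim.
- bolt_tin: A tin of the same make and size as the middle tin (60 mm diameter, 85 mm high) but full of dark hexagon bolts, their heads up to 108 mm above the bench. In use: leave alone. Origin: centre of its underside, z up. (The four containers may stand in any of four places; among them are a dark bottomless pipe offcut 60 mm high and flat hand tools; farther off an oil bottle 170 mm high.)
There are look-alikes about, which are no part of the job. Leave any yellow look-alike of the tube alone. What is shaped like the tin but orange or purple is not meant.

How it is judged:
On the way, in this order (a step that is already met when the one before it is completed fails the run):
1. the empty tin stands on the dish's floor, upright and let go (horizontal distance between tin and dish below 0.026 m and z of tin in the frame of dish below 0.012 m and angle between tin's own z axis and vertical below 0.17 rad and contact force between the fingers and tin below 0.1 N), for 0.2 s.
2. the tube stands on the floor of the tin, upright and let go (horizontal distance between tube and tin below 0.015 m and z of tube in the frame of tin below 0.012 m and angle between tube's own z axis and vertical below 0.17 rad and contact force between the fingers and tube below 0.1 N), for 0.2 s.
At the end, for the whole second after the job is handed in: The dish stands flat on the bench, the tin on the dish's floor (underside within 12 mm of the dish's underside in height, axes within 26 mm), the tube on the tin's floor (within 12 mm in height, axes within 15 mm), all upright within 10 degrees (0.17 rad), released and at rest (under 0.03 m/s) (height (world z) of dish below 0.01 m and angle between each of dish, tin, tube's own z axis and vertical below 0.17 rad and horizontal distance between tin and dish below 0.026 m and z of tin in the frame of dish below 0.012 m and horizontal distance between tube and tin below 0.015 m and z of tube in the frame of tin below 0.012 m and linear speed of each of dish, tin, tube below 0.03 m/s); the robot touches nothing.
It fails at once if the bolt-filled tin is shifted more than 30 mm or tipped more than 17 degrees (distance of bolt_tin from where it was at the start of the episode above 0.03 m or angle between bolt_tin's own z axis and vertical above 0.3 rad).
It fails at once if the tin or the tube is dropped (falls free faster than 0.8 m/s, about 35 mm of fall) ((linear speed of tin above 0.8 m/s and contact force between the fingers and tin below 0.1 N) or (linear speed of tube above 0.8 m/s and contact force between the fingers and tube below 0.1 N)).
It also fails if it takes over 61 s, if anything falls off the work surface, if the arm or the gripper's body presses on something with over 40 N, if the wrist force passes 120 N, or if a joint passes its speed limit or range.

## Working session

There is one attempt and no reset: what is moved stays moved. The work goes in short steps, Python scripts to look and compute and a shell command to move; the robot and the scene stay as the last step left them, time stands still between calls to the robot, and variables do not carry over. Pictures are saved under pics/ and viewed, and the job is handed in when it is done.

```bash
mkdir -p pics; ls; python3 - <<'E'
from bench import sense,capture
import cv2,pickle
s=sense();print(s)
for n in("scene","top"):
    c=capture(n);cv2.imwrite(f"pics/{n}0.png",c["img"][:,:,::-1]);pickle.dump(c,open(f"{n}0.pkl","wb"))
    print({k:v for k,v in c.items() if k!="img"})
E
```

```text
pics
{'t': 0.0, 'joints': array([-1.24969265,  0.3117656 ,  0.01398197,  1.51308044, -0.00441997,
        1.3191947 , -0.02720663]), 'dq': array([-0.00083089, -0.00017349, -0.00102082, -0.00048611, -0.00147065,
       -0.00080813,  0.0006778 ]), 'effort': array([-1.69751834e-04, -3.79918742e+01,  1.45782251e-01, -2.30583715e+01,
        1.21595807e-02,  1.35760655e-02,  5.76058710e-06]), 'position': array([0.19491694, 0.51353952, 0.24118966]), 'ee_rot': array([-1.53922189,  1.56837915, -1.90195097]), 'ft_force': array([-0.55285237,  0.81138941, -0.45625635]), 'moment': array([0.06609246, 0.00242301, 0.0236981 ]), 'finger_gap': 0.08507842341887917}
{'fx': 477.92968160196, 'fy': 477.92968160196, 'cx': 280.5118070870138, 'cy': 199.6773676891656, 'k1': -0.1373282466361667, 'R': array([[ 0.85489576,  0.51878338, -0.00412806],
       [ 0.41653007, -0.69109406, -0.59067056],
       [-0.30928295,  0.50324229, -0.80690226]]), 't': array([-0.40207655, -0.19704729,  1.38190027])}
{'fx': 502.84715606252246, 'fy': 502.84715606252246, 'cx': 285.9284336744659, 'cy': 214.74573502014792, 'k1': -0.07002178568233015, 'R': array([[ 0.0180269 , -0.99974427,  0.01365358],
       [-0.99786259, -0.0188475 , -0.06257008],
       [ 0.06281142, -0.01249645, -0.99794718]]), 't': array([-0.05660522,  0.51945614,  1.17747927])}
```

View pics/scene0.png

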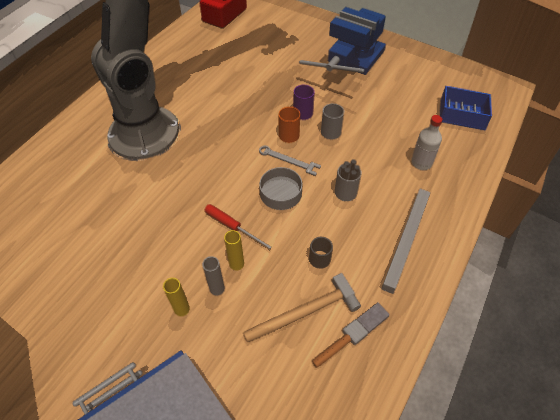

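View pics/top0.png

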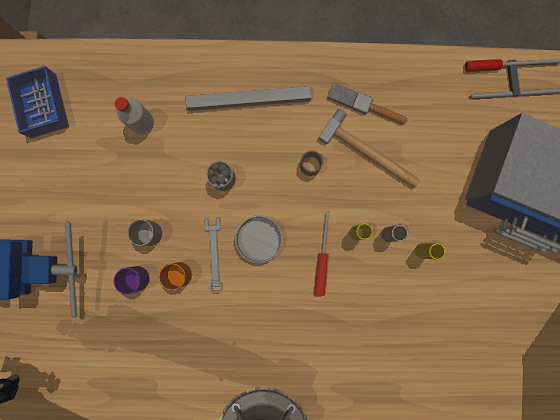

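The scene camera shows the dish at (281,188), the grey tin at (332,121), the grey tube at (213,276) between two yellow look-alikes, and the bolt tin at (348,182). In the top view they are at about (258,240), (145,233), (397,232) and (220,175). Next I enlarge crops to read the rims.

```bash
cat > h.py <<'E'
import numpy as np,cv2
def ray(c,u,v):
    x=(np.array([u,v],float)-[c["cx"],c["cy"]])/[c["fx"],c["fy"]]
    d=x.copy()
    for _ in range(30): d=x/(1+c["k1"]*(d@d))
    R=np.array(c["R"]);t=np.array(c["t"]);return -R.T@t, R.T@np.array([d[0],d[1],1])
def atz(c,u,v,z):
    o,d=ray(c,u,v);return (o+d*(z-o[2])/d[2])
def proj(c,X):
    p=np.array(c["R"])@np.array(X).T+np.array(c["t"])[:,None];q=p[:2]/p[2];r=(q**2).sum(0)
    q=q*(1+c["k1"]*r);return np.stack([q[0]*c["fx"]+c["cx"],q[1]*c["fy"]+c["cy"]],1)
def circ(x,y,z,r,n=72):
    a=np.linspace(0,2*np.pi,n);return np.stack([x+r*np.cos(a),y+r*np.sin(a),z+0*a],1)
def crop(c,u0,v0,w,h,s,name,circs=()):
    im=cv2.resize(c["img"][v0:v0+h,u0:u0+w,::-1],None,fx=s,fy=s,interpolation=cv2.INTER_CUBIC)
    for C in circs:
        p=((proj(c,circ(*C))-[u0,v0]+0.5)*s-0.5)
        cv2.polylines(im,[np.round(p*8).astype(np.int32)],False,(0,0,255),1,cv2.LINE_AA,3)
    cv2.imwrite(name,im)
    return im
E
python3 - <<'E'
import pickle,cv2,numpy as np
from h import *
t=pickle.load(open("top0.pkl","rb"))
guess={"dish":(258,239,.04),"tin":(142,230,.085),"tube":(401,230,.12),"bolt":(218,172,.085),"pipe":(312,160,.06)}
R={"dish":.055,"tin":.03,"tube":.018,"bolt":.03,"pipe":.03}
ims=[]
for k,(u,v,z) in guess.items():
    p=atz(t,u,v,z);print(k,p.round(4))
    ims.append(crop(t,u-33,v-33,66,66,4,"/tmp/x.png",[(p[0],p[1],z,R[k]),(p[0],p[1],0,R[k])]))
ims.append(crop(t,u-33,v-33,66,66,4,"/tmp/x.png"))
cv2.imwrite("pics/a1.png",np.vstack([np.hstack(ims[:3]),np.hstack(ims[3:])]))
E
```

```text
dish [0.4613 0.0171 0.04  ]
tin [0.4758 0.2754 0.085 ]
tube [ 0.4853 -0.2971  0.12  ]
bolt [0.6096 0.1084 0.085 ]
pipe [ 0.6454 -0.1044  0.06  ]
```

View pics/a1.png

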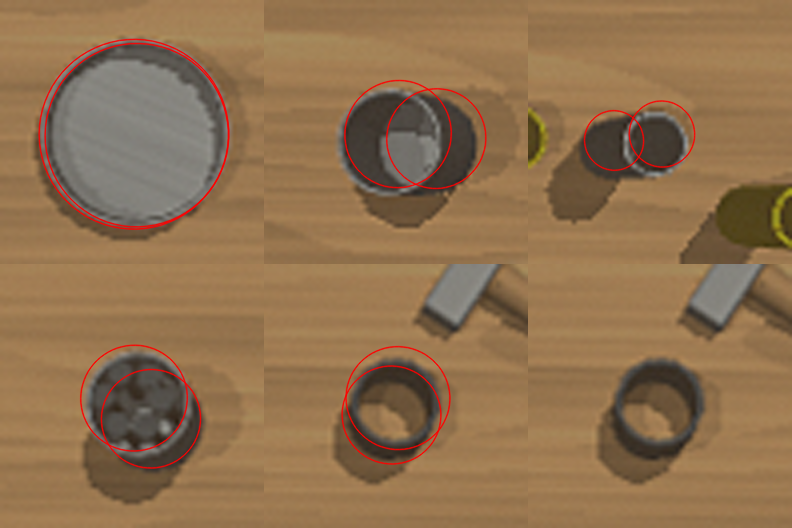

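```bash
python3 - <<'E'
import pickle,cv2,numpy as np
from h import *
t=pickle.load(open("top0.pkl","rb"));s=pickle.load(open("scene0.pkl","rb"))
guess={"dish":(257.4,239.2,.04),"tin":(140.3,232,.085),"tube":(399.4,232.2,.12)}
R={"dish":.055,"tin":.03,"tube":.018,"bolt":.03,"pipe":.03}
ims=[]
for k,(u,v,z) in guess.items():
    p=atz(t,u,v,z);print(k,p.round(4))
    C=[(p[0],p[1],z,R[k]),(p[0],p[1],0,R[k])]
    u=int(u);v=int(v)
    ims.append(crop(t,u-33,v-33,66,66,4,"/tmp/x.png",C))
    u,v=proj(s,[p])[0].astype(int)
    ims.append(crop(s,u-33,v-23,66,66,4,"/tmp/x.png",C))
cv2.imwrite("pics/a2.png",np.vstack([np.hstack(ims[::2]),np.hstack(ims[1::2])]))
E
```

```text
dish [0.4609 0.0184 0.04  ]
tin [0.4713 0.2791 0.085 ]
tube [ 0.4805 -0.2936  0.12  ]
```

View pics/a2.png

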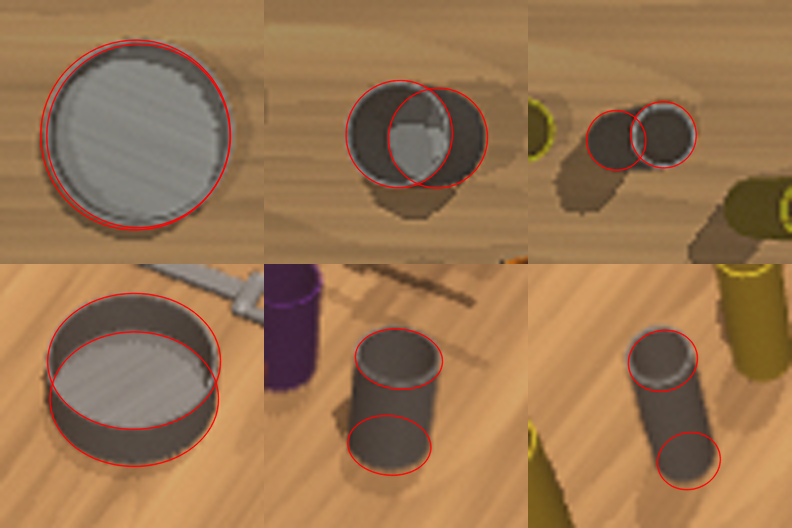

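```bash
cat > go.py <<'E'
import sys,numpy as np
from scipy.spatial.transform import Rotation as Ro
from bench import sense
s=sense();R=Ro.from_euler("xyz",s["ee_rot"]).as_matrix()
# desired: tool x down, jaw dir y given angle
T=np.array([float(v) for v in sys.argv[1:4]])
print("t",s["t"],"pos",s["position"].round(4),"gap",round(s["finger_gap"],4),"F",s["ft_force"].round(2))
print("R cols x,y,z\n",R.round(3)," jaw yaw deg",np.degrees(np.arctan2(R[1,1],R[0,1])).round(1))
if len(sys.argv)>4:
    a=np.radians(float(sys.argv[4]));x=np.array([0,0,-1.]);
    best=None
    for k in(0,np.pi):
        y=np.array([np.cos(a+k),np.sin(a+k),0]);D=np.stack([x,y,np.cross(x,y)],1)
        rv=Ro.from_matrix(R.T@D).as_rotvec()
        if best is None or np.linalg.norm(rv)<np.linalg.norm(best): best=rv
    print("rotvec tool",best.round(3))
print("shift tool mm",(R.T@(T-s["position"])*1000).round(1))
E
python3 go.py 0.471 0.279 0.24 90; python3 -c "from bench import sense;print(sense()['joints'])"
```

```text
t 0.1 pos [0.1949 0.5136 0.2413] gap 0.0854 F [0.24 0.33 0.01]
R cols x,y,z
 [[-0.001  0.355  0.935]
 [-0.002  0.935 -0.355]
 [-1.    -0.002  0.   ]]  jaw yaw deg 69.2
rotvec tool [-0.363 -0.     0.002]
shift tool mm [   1.6 -121.4  341.3]
[-1.24970498  0.31165304  0.01398392  1.51292051 -0.00443325  1.31923829
 -0.02718756]
```

```bash
python3 -m inch '[{"y":-15,"z":43},{"y":-15,"z":43},{"y":-15,"z":43},{"y":-15,"z":43},{"y":-15,"z":43},{"y":-15,"z":43},{"y":-15,"z":43},{"y":-15,"z":43}]' 1; python3 go.py 0.471 0.279 0.15 69
```

```text
t 0.1 pos [0.1949 0.5136 0.2413] gap 0.0854 F [0.24 0.33 0.01]
R cols x,y,z
 [[-0.001  0.355  0.935]
 [-0.002  0.935 -0.355]
 [-1.    -0.002  0.   ]]  jaw yaw deg 69.2
rotvec tool [0.004 0.    0.002]
shift tool mm [  91.6 -121.2  341.3]invalid input
```

```bash
python3 -m inch '[{"x":0,"y":-15,"z":43,"wx":0,"wy":0,"wz":0}]'; echo " rc $?"; python3 -m inch --help
```

```text
t: 0.2
position: [0.2225, 0.4885, 0.2404]
ee_rot: [-2.867, 1.564, 3.067]
ft_force: [0.7, 0.1, -0.3]
finger_gap: 0.0854
 rc 0invalid input: not JSON, or not a number
```

```bash
python3 go.py 0.471 0.279 0.15 69
```

```text
t 0.2 pos [0.2225 0.4885 0.2404] gap 0.0854 F [ 0.74  0.1  -0.31]
R cols x,y,z
 [[-0.007  0.342  0.94 ]
 [ 0.     0.94  -0.342]
 [-1.    -0.002 -0.006]]  jaw yaw deg 70.0
rotvec tool [ 0.018 -0.006  0.002]
shift tool mm [  88.7 -111.8  305.7]
```

```bash
python3 -m inch '[{"y":-15,"z":43},{"y":-15,"z":43},{"y":-15,"z":43},{"y":-15,"z":43},{"y":-15,"z":43},{"y":-15,"z":43},{"y":-10,"z":30}]'; python3 go.py 0.471 0.279 0.15 69
```

```text
t 0.2 pos [0.2225 0.4885 0.2404] gap 0.0854 F [ 0.74  0.1  -0.31]
R cols x,y,z
 [[-0.007  0.342  0.94 ]
 [ 0.     0.94  -0.342]
 [-1.    -0.002 -0.006]]  jaw yaw deg 70.0
rotvec tool [ 0.018 -0.006  0.002]
shift tool mm [  88.7 -111.8  305.7]invalid input
```

All keys are evidently needed in every row.

```bash
python3 -m inch '[{"x":0,"y":-15,"z":43,"wx":0,"wy":0,"wz":0},{"x":0,"y":-15,"z":43,"wx":0,"wy":0,"wz":0},{"x":0,"y":-15,"z":43,"wx":0,"wy":0,"wz":0},{"x":0,"y":-15,"z":43,"wx":0,"wy":0,"wz":0},{"x":0,"y":-15,"z":43,"wx":0,"wy":0,"wz":0},{"x":0,"y":-15,"z":43,"wx":0,"wy":0,"wz":0}]' 1; python3 go.py 0.471 0.279 0.15 69
```

```text
t: 0.8
position: [0.4382, 0.31, 0.2358]
ee_rot: [-2.516, 1.56, -2.855]
ft_force: [1.3, 0.8, -0.5]
finger_gap: 0.0854
t 0.8 pos [0.4382 0.31   0.2358] gap 0.0854 F [ 1.33  0.79 -0.5 ]
R cols x,y,z
 [[-0.011  0.333  0.943]
 [-0.003  0.943 -0.333]
 [-1.    -0.006 -0.009]]  jaw yaw deg 70.5
rotvec tool [ 0.027 -0.009  0.007]
shift tool mm [ 85.6 -17.7  42.1]
```

```bash
python3 -m inch '[{"x":0,"y":-14,"z":32,"wx":0,"wy":-0.009,"wz":0.007},{"x":30,"y":-4,"z":10,"wx":0,"wy":0,"wz":0},{"x":30,"y":0,"z":0,"wx":0,"wy":0,"wz":0},{"x":25,"y":0,"z":0,"wx":0,"wy":0,"wz":0},{"x":0,"y":0,"z":0,"wx":0,"wy":0,"wz":0}]' ; python3 go.py 0.471 0.279 0.06 69
```

```text
t: 1.3
position: [0.4813, 0.2655, 0.147]
ee_rot: [-0.533, 1.563, -0.893]
ft_force: [-1.9, 0.1, 0.2]
finger_gap: 0.0852
t 1.3 pos [0.4813 0.2655 0.147 ] gap 0.0852 F [-1.91  0.14  0.18]
R cols x,y,z
 [[ 0.005  0.352  0.936]
 [-0.006  0.936 -0.352]
 [-1.    -0.004  0.007]]  jaw yaw deg 69.4
rotvec tool [0.007 0.007 0.004]
shift tool mm [ 86.9   9.4 -15. ]
```

```bash
python3 - <<'E'
from bench import capture
import cv2,pickle,numpy as np
from h import *
c=capture("top");s=capture("scene")
pickle.dump((c,s),open("p1.pkl","wb"))
a=crop(c,100,180,90,100,4,"/tmp/x.png",[(.4713,.2791,.085,.03)])
b=crop(s,280,60,100,100,4,"/tmp/x.png",[(.4713,.2791,.085,.03)])
cv2.imwrite("pics/b1.png",np.hstack([a,b]))
E
```

```text
(no output)
```

View pics/b1.png

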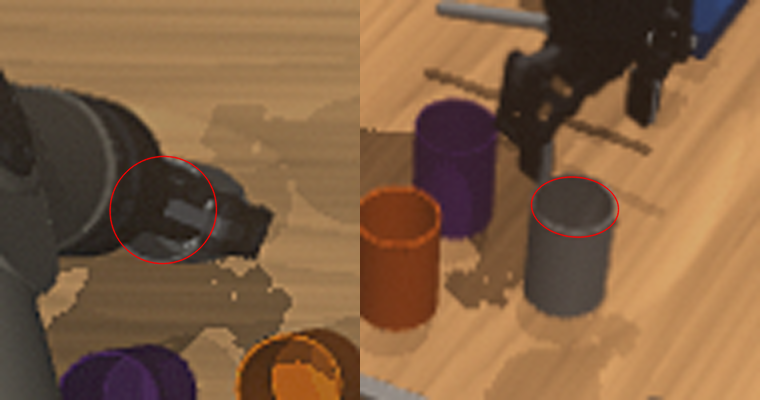

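Left view: the arm hides the tin from above. Right view: the open jaws are above the tin, and the tin rim (centre about (332,111) full frame) lies within 1 px of my estimate.

```bash
python3 -m inch '[{"x":0,"y":9,"z":-15,"wx":0,"wy":0.007,"wz":0.004},{"x":0,"y":0,"z":0,"wx":0,"wy":0,"wz":0}]' ; python3 go.py 0.470 0.278 0.06 69
```

```text
t: 1.6
position: [0.4729, 0.2844, 0.1536]
ee_rot: [1.112, 1.558, 0.754]
ft_force: [0.8, 0.7, 0.4]
finger_gap: 0.0852
t 1.6 pos [0.4729 0.2844 0.1536] gap 0.0852 F [0.84 0.73 0.44]
R cols x,y,z
 [[ 0.009  0.35   0.937]
 [ 0.009  0.937 -0.35 ]
 [-1.     0.012  0.006]]  jaw yaw deg 69.5
rotvec tool [ 0.009  0.006 -0.012]
shift tool mm [93.5 -8.1 -1.1]
```

```bash
python3 -m inch '[{"x":0,"y":-5,"z":0,"wx":0,"wy":0,"wz":-0.008},{"x":0,"y":0,"z":0,"wx":0,"wy":0,"wz":0},{"x":0,"y":0,"z":0,"wx":0,"wy":0,"wz":0}]' ; python3 go.py 0.470 0.278 0.06 69
```

```text
t: 1.9
position: [0.4717, 0.2816, 0.1567]
ee_rot: [0.7, 1.559, 0.345]
ft_force: [1.2, 0.2, -0.1]
finger_gap: 0.085
t 1.9 pos [0.4717 0.2816 0.1567] gap 0.085 F [ 1.18  0.23 -0.08]
R cols x,y,z
 [[ 0.011  0.347  0.938]
 [ 0.004  0.938 -0.347]
 [-1.     0.008  0.009]]  jaw yaw deg 69.7
rotvec tool [ 0.012  0.009 -0.008]
shift tool mm [96.6 -4.7 -1.2]
```

```bash
python3 -m inch '[{"x":15,"y":-4,"z":-1,"wx":0,"wy":0.008,"wz":-0.008},{"x":20,"y":0,"z":0,"wx":0,"wy":0,"wz":0},{"x":20,"y":0,"z":0,"wx":0,"wy":0,"wz":0},{"x":0,"y":0,"z":0,"wx":0,"wy":0,"wz":0}]' ; python3 go.py 0.470 0.278 0.06 69
```

```text
t: 2.3
position: [0.4698, 0.2767, 0.0985]
ee_rot: [-0.905, 1.569, -1.26]
ft_force: [-0.9, -0.6, 0.2]
finger_gap: 0.0853
t 2.3 pos [0.4698 0.2767 0.0985] gap 0.0853 F [-0.9  -0.65  0.24]
R cols x,y,z
 [[ 0.001  0.348  0.937]
 [-0.002  0.937 -0.348]
 [-1.    -0.001  0.001]]  jaw yaw deg 69.6
rotvec tool [0.011 0.001 0.001]
shift tool mm [38.5  1.4 -0.3]
```

```bash
python3 -m inch '[{"x":15,"y":1,"z":0,"wx":0,"wy":0,"wz":0},{"x":15,"y":0,"z":0,"wx":0,"wy":0,"wz":0},{"x":5,"y":0,"z":0,"wx":0,"wy":0,"wz":0},{"x":0,"y":0,"z":0,"wx":0,"wy":0,"wz":0}]' ; python3 go.py 0.470 0.278 0.06 69
python3 - <<'E'
from bench import capture
import cv2,pickle,numpy as np
from h import *
s=capture("scene")
crop(s,270,50,120,100,5,"pics/b2.png")
E
```

```text
t: 2.7
position: [0.4708, 0.2762, 0.0623]
ee_rot: [-1.303, 1.568, -1.661]
ft_force: [-0.5, -0.8, 0.2]
finger_gap: 0.0856
t 2.7 pos [0.4708 0.2762 0.0623] gap 0.0856 F [-0.47 -0.77  0.24]
R cols x,y,z
 [[-0.     0.35   0.937]
 [-0.003  0.937 -0.35 ]
 [-1.    -0.003  0.001]]  jaw yaw deg 69.5
rotvec tool [0.009 0.001 0.003]
shift tool mm [ 2.3  1.4 -1.4]
```

View pics/b2.png

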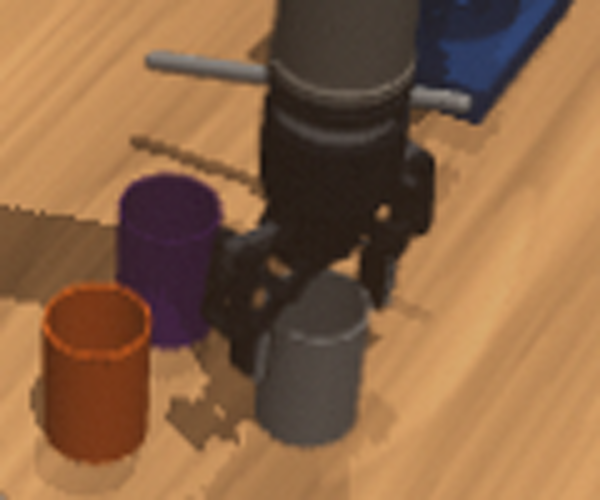

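The fingers straddle the tin at crop (245,350) and (375,290), clear of the look-alikes. Closing.

```bash
python3 -m inch '[{"x":1,"y":0,"z":0,"wx":0,"wy":0,"wz":0},{"x":0,"y":0,"z":0,"wx":0,"wy":0,"wz":0},{"x":0,"y":0,"z":0,"wx":0,"wy":0,"wz":0},{"x":0,"y":0,"z":0,"wx":0,"wy":0,"wz":0},{"x":0,"y":0,"z":0,"wx":0,"wy":0,"wz":0},{"x":0,"y":0,"z":0,"wx":0,"wy":0,"wz":0}]' 0.5 30; python3 go.py 0.470 0.278 0.06 69
```

```text
t: 3.35
position: [0.4725, 0.2775, 0.0642]
ee_rot: [0.468, 1.567, 0.111]
ft_force: [0.2, -0.3, -1.5]
finger_gap: 0.058
t 3.35 pos [0.4725 0.2775 0.0642] gap 0.058 F [ 0.18 -0.27 -1.51]
R cols x,y,z
 [[ 0.004  0.35   0.937]
 [ 0.     0.937 -0.35 ]
 [-1.     0.002  0.004]]  jaw yaw deg 69.5
rotvec tool [ 0.009  0.004 -0.002]
shift tool mm [ 4.2 -0.4 -2.5]
```

```bash
python3 -m inch '[{"x":-10,"y":0,"z":0,"wx":0,"wy":0,"wz":0},{"x":-15,"y":0,"z":0,"wx":0,"wy":0,"wz":0},{"x":-20,"y":0,"z":0,"wx":0,"wy":0,"wz":0},{"x":-20,"y":0,"z":0,"wx":0,"wy":0,"wz":0},{"x":-10,"y":0,"z":0,"wx":0,"wy":0,"wz":0},{"x":0,"y":0,"z":0,"wx":0,"wy":0,"wz":0}]' 0.5 40; python3 go.py 0.461 0.018 0.14 69
python3 - <<'E'
from bench import capture
import cv2,pickle,numpy as np
from h import *
s=capture("scene")
crop(s,270,30,120,120,5,"pics/b3.png")
E
```

```text
t: 3.95
position: [0.4715, 0.2766, 0.1433]
ee_rot: [-0.068, 1.568, -0.426]
ft_force: [0.5, 0.7, -2.2]
finger_gap: 0.0578
t 3.95 pos [0.4715 0.2766 0.1433] gap 0.0578 F [ 0.54  0.72 -2.18]
R cols x,y,z
 [[ 0.002  0.351  0.937]
 [-0.001  0.937 -0.351]
 [-1.    -0.     0.003]]  jaw yaw deg 69.5
rotvec tool [0.008 0.003 0.   ]
shift tool mm [   3.6 -245.8   80.9]
```

View pics/b3.png

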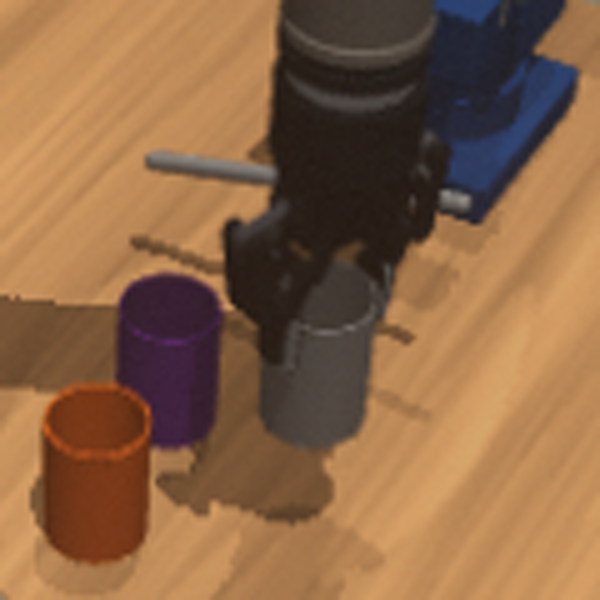

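The tin is lifted and hangs upright. Carrying it towards the dish.

```bash
python3 -m inch '[{"x":-10,"y":-12,"z":4,"wx":0,"wy":0,"wz":0},{"x":-5,"y":-24,"z":8,"wx":0,"wy":0,"wz":0},{"x":0,"y":-30,"z":10,"wx":0,"wy":0,"wz":0},{"x":0,"y":-30,"z":10,"wx":0,"wy":0,"wz":0},{"x":0,"y":-30,"z":10,"wx":0,"wy":0,"wz":0},{"x":0,"y":-30,"z":10,"wx":0,"wy":0,"wz":0},{"x":0,"y":-30,"z":10,"wx":0,"wy":0,"wz":0},{"x":0,"y":-20,"z":7,"wx":0,"wy":0,"wz":0}]'; python3 go.py 0.461 0.018 0.14 69
```

```text
t: 4.8
position: [0.4576, 0.0474, 0.1555]
ee_rot: [-2.183, 1.559, -2.537]
ft_force: [0.3, -0.0, -1.3]
finger_gap: 0.0577
t 4.8 pos [0.4576 0.0474 0.1555] gap 0.0577 F [ 0.28 -0.03 -1.32]
R cols x,y,z
 [[-0.01   0.346  0.938]
 [-0.007  0.938 -0.346]
 [-1.    -0.01  -0.007]]  jaw yaw deg 69.8
rotvec tool [ 0.013 -0.007  0.01 ]
shift tool mm [ 15.7 -26.2  13.5]
```

```bash
python3 -m inch '[{"x":0,"y":-18,"z":8,"wx":0,"wy":-0.007,"wz":0.01},{"x":0,"y":-5,"z":3,"wx":0,"wy":0,"wz":0},{"x":0,"y":0,"z":0,"wx":0,"wy":0,"wz":0},{"x":0,"y":0,"z":0,"wx":0,"wy":0,"wz":0}]'; python3 go.py 0.461 0.018 0.068 69
```

```text
t: 5.2
position: [0.4567, 0.0145, 0.1548]
ee_rot: [-2.423, 1.566, -2.787]
ft_force: [0.4, -0.0, -0.5]
finger_gap: 0.0578
t 5.2 pos [0.4567 0.0145 0.1548] gap 0.0578 F [ 0.44 -0.04 -0.48]
R cols x,y,z
 [[-0.005  0.356  0.934]
 [-0.002  0.934 -0.356]
 [-1.    -0.003 -0.004]]  jaw yaw deg 69.1
rotvec tool [ 0.002 -0.004  0.003]
shift tool mm [86.8  5.1  3.1]
```

```bash
python3 - <<'E'
from bench import capture
import cv2,pickle,numpy as np
from h import *
c=capture("top");s=capture("scene")
a=crop(c,200,180,100,100,4,"/tmp/x.png",[(.461,.018,.04,.055)])
b=crop(s,230,110,100,100,4,"/tmp/x.png",[(.461,.018,.04,.055)])
cv2.imwrite("pics/b4.png",np.hstack([a,b]))
E
```

```text
(no output)
```

View pics/b4.png

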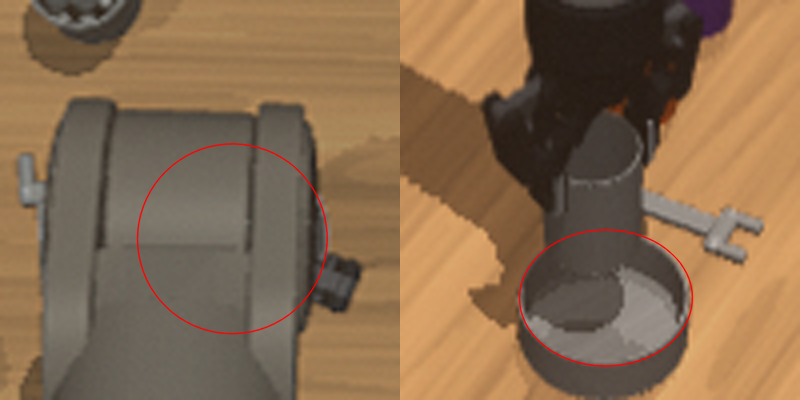

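The scene view shows the tin hanging over the dish, slightly left of its centre, and the dish where I estimated it. I correct sideways and descend.

```bash
python3 -m inch '[{"x":12,"y":5,"z":3,"wx":0,"wy":-0.004,"wz":0.003},{"x":18,"y":0,"z":0,"wx":0,"wy":0,"wz":0},{"x":18,"y":0,"z":0,"wx":0,"wy":0,"wz":0},{"x":12,"y":0,"z":0,"wx":0,"wy":0,"wz":0},{"x":5,"y":0,"z":0,"wx":0,"wy":0,"wz":0},{"x":0,"y":0,"z":0,"wx":0,"wy":0,"wz":0}]'; python3 go.py 0.461 0.018 0.068 69
```

```text
t: 5.9
position: [0.4633, 0.0283, 0.088]
ee_rot: [1.337, 1.567, 0.991]
ft_force: [0.5, -0.2, -1.2]
finger_gap: 0.0579
t 5.9 pos [0.4633 0.0283 0.088 ] gap 0.0579 F [ 0.55 -0.22 -1.25]
R cols x,y,z
 [[ 0.002  0.34   0.941]
 [ 0.003  0.941 -0.34 ]
 [-1.     0.004  0.001]]  jaw yaw deg 70.1
rotvec tool [ 0.02   0.001 -0.004]
shift tool mm [ 20.  -10.6   1.4]
```

```bash
python3 -m inch '[{"x":0,"y":-7,"z":1,"wx":0.01,"wy":0,"wz":-0.004},{"x":2,"y":-1,"z":0,"wx":0,"wy":0,"wz":0},{"x":5,"y":0,"z":0,"wx":0,"wy":0,"wz":0},{"x":3,"y":0,"z":0,"wx":0,"wy":0,"wz":0}]'; python3 go.py 0.461 0.018 0.068 69
```

```text
t: 6.3
position: [0.4635, 0.0207, 0.0796]
ee_rot: [0.374, 1.565, 0.018]
ft_force: [0.2, 0.0, -2.4]
finger_gap: 0.0579
t 6.3 pos [0.4635 0.0207 0.0796] gap 0.0579 F [ 0.19  0.03 -2.37]
R cols x,y,z
 [[ 0.006  0.348  0.937]
 [ 0.     0.937 -0.348]
 [-1.     0.002  0.005]]  jaw yaw deg 69.6
rotvec tool [ 0.011  0.005 -0.002]
shift tool mm [11.6 -3.5 -1.4]
```

```bash
python3 -m inch '[{"x":5,"y":-2,"z":-1,"wx":0,"wy":0.005,"wz":0},{"x":4,"y":0,"z":0,"wx":0,"wy":0,"wz":0},{"x":3,"y":0,"z":0,"wx":0,"wy":0,"wz":0}]'; python3 go.py 0.461 0.018 0.068 69
```

```text
t: 6.6
position: [0.4624, 0.0192, 0.0676]
ee_rot: [1.345, 1.568, 0.989]
ft_force: [-5.8, 0.1, 27.9]
finger_gap: 0.0582
t 6.6 pos [0.4624 0.0192 0.0676] gap 0.0582 F [-5.82  0.12 27.88]
R cols x,y,z
 [[ 0.002  0.349  0.937]
 [ 0.003  0.937 -0.349]
 [-1.     0.003  0.001]]  jaw yaw deg 69.6
rotvec tool [ 0.01   0.001 -0.003]
shift tool mm [-0.4 -1.6 -0.9]
```

Contact with the dish floor. I let it settle and release.

```bash
python3 -m inch '[{"x":0,"y":0,"z":0,"wx":0,"wy":0,"wz":0},{"x":0,"y":0,"z":0,"wx":0,"wy":0,"wz":0}]'; python3 -m inch '[{"x":0,"y":0,"z":0,"wx":0,"wy":0,"wz":0},{"x":0,"y":0,"z":0,"wx":0,"wy":0,"wz":0},{"x":0,"y":0,"z":0,"wx":0,"wy":0,"wz":0},{"x":0,"y":0,"z":0,"wx":0,"wy":0,"wz":0},{"x":0,"y":0,"z":0,"wx":0,"wy":0,"wz":0}]' 1; python3 go.py 0.461 0.018 0.2 69
```

```text
t: 6.8
position: [0.4624, 0.019, 0.0679]
ee_rot: [1.532, 1.568, 1.176]
ft_force: [-0.7, 0.7, -0.1]
finger_gap: 0.0582
t: 7.3
position: [0.4633, 0.0193, 0.0679]
ee_rot: [1.098, 1.566, 0.742]
ft_force: [0.5, -0.2, 0.3]
finger_gap: 0.0852
t 7.3 pos [0.4633 0.0193 0.0679] gap 0.0852 F [ 0.46 -0.23  0.26]
R cols x,y,z
 [[ 0.003  0.349  0.937]
 [ 0.003  0.937 -0.349]
 [-1.     0.004  0.002]]  jaw yaw deg 69.6
rotvec tool [ 0.01   0.002 -0.004]
shift tool mm [-132.1   -1.5   -1.5]
```

```bash
python3 - <<'E'
from bench import capture
from h import *
s=capture("scene")
crop(s,220,90,120,120,5,"pics/b5.png")
E
```

```text
(no output)
```

View pics/b5.png

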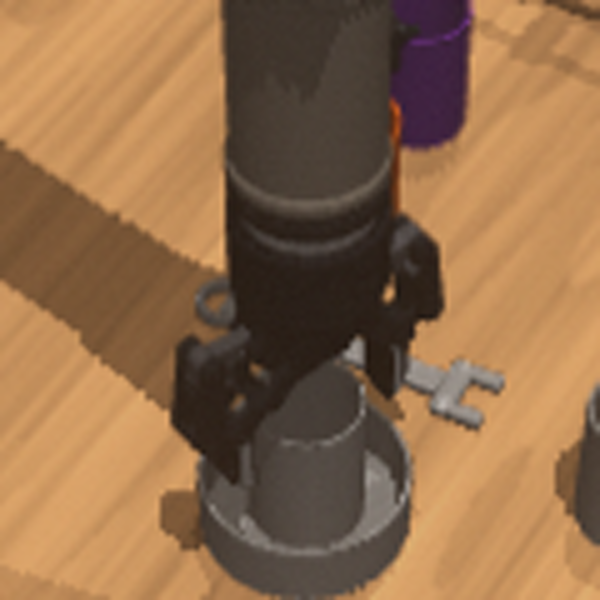

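The tin stands upright in the dish and the fingers are clear. I raise the tool, then turn the wrist for the tube.

```bash
python3 -m inch '[{"x":-15,"y":0,"z":0,"wx":0,"wy":0,"wz":0},{"x":-25,"y":0,"z":0,"wx":0,"wy":0,"wz":0},{"x":-30,"y":0,"z":0,"wx":0,"wy":0,"wz":0},{"x":-30,"y":0,"z":0,"wx":0.12,"wy":0,"wz":0},{"x":-25,"y":0,"z":0,"wx":0.14,"wy":0,"wz":0},{"x":-10,"y":0,"z":0,"wx":0.14,"wy":0,"wz":0},{"x":0,"y":0,"z":0,"wx":0.14,"wy":0,"wz":0},{"x":0,"y":0,"z":0,"wx":0.14,"wy":0,"wz":0}]'; python3 go.py 0.48 -0.293 0.2 -15
```

```text
t: 8.15
position: [0.4622, 0.0187, 0.2082]
ee_rot: [2.1, 1.567, 1.036]
ft_force: [-0.4, -0.0, -0.6]
finger_gap: 0.0854
t 8.15 pos [0.4622 0.0187 0.2082] gap 0.0854 F [-0.4  -0.04 -0.65]
R cols x,y,z
 [[ 0.002  0.874  0.486]
 [ 0.003  0.486 -0.874]
 [-1.     0.003 -0.002]]  jaw yaw deg 29.1
rotvec tool [ 0.77  -0.003 -0.002]
shift tool mm [   7.2 -136.   281. ]
```

```bash
python3 -m inch '[{"x":0,"y":0,"z":0,"wx":0.14,"wy":0,"wz":0},{"x":0,"y":0,"z":0,"wx":0.14,"wy":0,"wz":0},{"x":0,"y":0,"z":0,"wx":0.14,"wy":0,"wz":0},{"x":0,"y":0,"z":0,"wx":0.14,"wy":0,"wz":0},{"x":0,"y":0,"z":0,"wx":0.14,"wy":0,"wz":0},{"x":0,"y":0,"z":0,"wx":0.05,"wy":0,"wz":0},{"x":0,"y":0,"z":0,"wx":0,"wy":0,"wz":0}]'
python3 - <<'E'
from bench import capture
import cv2,pickle,numpy as np
from h import *
s=capture("scene");c=capture("top");pickle.dump((c,s),open("p2.pkl","wb"))
a=crop(s,220,90,120,120,3,"/tmp/x.png",[(.463,.019,.089,.03)])
b=crop(c,340,180,120,120,3,"/tmp/x.png",[(.4805,-.2936,.12,.018)])
cv2.imwrite("pics/b6.png",np.hstack([a,b]))
E
python3 go.py 0.48 -0.293 0.2 -15
```

```text
t: 8.85
position: [0.4619, 0.0186, 0.2085]
ee_rot: [2.803, 1.566, 0.956]
ft_force: [-0.6, -0.6, 0.4]
finger_gap: 0.0855
t 8.95 pos [0.4619 0.0186 0.2086] gap 0.0857 F [-0.11  0.95  0.38]
R cols x,y,z
 [[ 0.003  0.962 -0.272]
 [ 0.004 -0.272 -0.962]
 [-1.     0.002 -0.005]]  jaw yaw deg -15.8
rotvec tool [-0.013 -0.005 -0.002]
shift tool mm [  7.3 102.1 295. ]
```

View pics/b6.png

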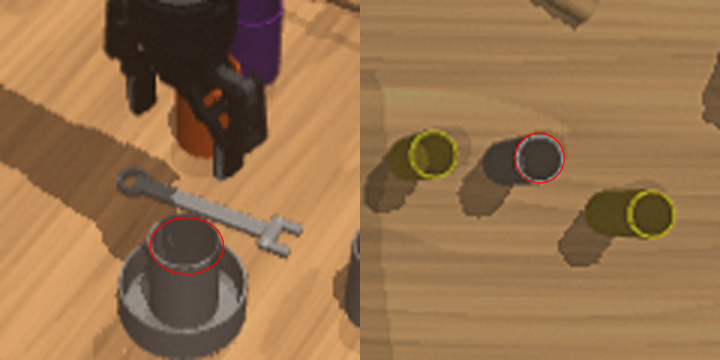

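The tin is upright in the dish, its rim within 1 px of (0.463, 0.019). The tube rim matches (0.4805, -0.2936). Now to the tube.

```bash
python3 -m inch '[{"x":0,"y":10,"z":30,"wx":0,"wy":0,"wz":0},{"x":0,"y":14,"z":40,"wx":0,"wy":0,"wz":0},{"x":0,"y":14,"z":40,"wx":0,"wy":0,"wz":0},{"x":0,"y":14,"z":40,"wx":0,"wy":0,"wz":0},{"x":0,"y":14,"z":40,"wx":0,"wy":0,"wz":0},{"x":0,"y":14,"z":40,"wx":0,"wy":0,"wz":0},{"x":0,"y":10,"z":30,"wx":0,"wy":0,"wz":0},{"x":0,"y":3,"z":10,"wx":0,"wy":0,"wz":0}]';python3 go.py 0.48 -0.293 0.2 -15
```

```text
t: 9.75
position: [0.483, -0.2713, 0.2062]
ee_rot: [2.737, 1.563, 0.914]
ft_force: [0.8, 0.3, 0.9]
finger_gap: 0.0851
t 9.75 pos [ 0.483  -0.2713  0.2062] gap 0.0851 F [0.81 0.29 0.86]
R cols x,y,z
 [[ 0.004  0.968 -0.249]
 [ 0.006 -0.249 -0.968]
 [-1.     0.003 -0.007]]  jaw yaw deg -14.4
rotvec tool [ 0.01  -0.007 -0.003]
shift tool mm [ 6.   2.4 21.8]
```

```bash
python3 -m inch '[{"x":0,"y":2,"z":14,"wx":0,"wy":-0.007,"wz":-0.003},{"x":0,"y":0,"z":4,"wx":0,"wy":0,"wz":0},{"x":0,"y":0,"z":0,"wx":0,"wy":0,"wz":0},{"x":0,"y":0,"z":0,"wx":0,"wy":0,"wz":0}]';python3 go.py 0.48 -0.293 0.2 -15
```

```text
t: 10.15
position: [0.4806, -0.2878, 0.2054]
ee_rot: [-2.362, 1.568, 2.101]
ft_force: [-0.2, 0.9, 0.7]
finger_gap: 0.0855
t 10.15 pos [ 0.4806 -0.2878  0.2054] gap 0.0855 F [-0.21  0.89  0.69]
R cols x,y,z
 [[-0.002  0.969 -0.246]
 [ 0.003 -0.246 -0.969]
 [-1.    -0.002 -0.002]]  jaw yaw deg -14.2
rotvec tool [ 0.013 -0.002  0.002]
shift tool mm [5.4 0.7 5.2]
```

```bash
python3 -m inch '[{"x":12,"y":1,"z":4,"wx":0,"wy":0,"wz":0},{"x":20,"y":0,"z":0,"wx":0,"wy":0,"wz":0},{"x":20,"y":0,"z":0,"wx":0,"wy":0,"wz":0},{"x":10,"y":0,"z":0,"wx":0,"wy":0,"wz":0},{"x":0,"y":0,"z":0,"wx":0,"wy":0,"wz":0}]';python3 go.py 0.48 -0.293 0.1 -15
python3 - <<'E'
from bench import capture
from h import *
s=capture("scene")
crop(s,150,200,120,120,5,"pics/b7.png",[(.4805,-.2936,.12,.018)])
E
```

```text
t: 10.65
position: [0.4827, -0.2858, 0.1394]
ee_rot: [-2.895, 1.564, 1.579]
ft_force: [0.3, 0.2, 0.9]
finger_gap: 0.0856
t 10.65 pos [ 0.4827 -0.2858  0.1394] gap 0.0856 F [0.33 0.18 0.9 ]
R cols x,y,z
 [[-0.     0.972 -0.236]
 [ 0.007 -0.236 -0.972]
 [-1.    -0.002 -0.007]]  jaw yaw deg -13.7
rotvec tool [ 0.023 -0.007  0.002]
shift tool mm [39.4 -0.9  7.9]
```

View pics/b7.png

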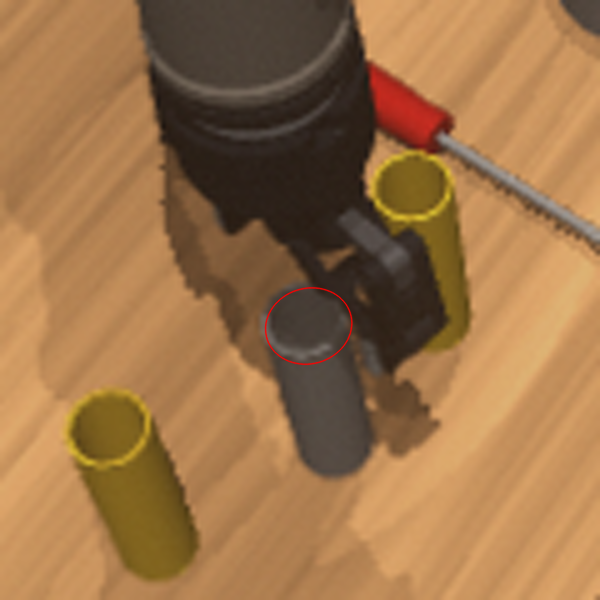

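```bash
python3 -m inch '[{"x":0,"y":-1,"z":6,"wx":0,"wy":-0.007,"wz":0.002},{"x":12,"y":0,"z":1,"wx":0,"wy":0,"wz":0},{"x":15,"y":0,"z":0,"wx":0,"wy":0,"wz":0},{"x":8,"y":0,"z":0,"wx":0,"wy":0,"wz":0},{"x":0,"y":0,"z":0,"wx":0,"wy":0,"wz":0}]';python3 go.py 0.48 -0.293 0.1 -15
```

```text
t: 11.2
position: [0.4823, -0.2951, 0.106]
ee_rot: [1.193, 1.562, -0.616]
ft_force: [0.2, -0.4, -0.0]
finger_gap: 0.0853
t 11.2 pos [ 0.4823 -0.2951  0.106 ] gap 0.0853 F [ 0.23 -0.43 -0.05]
R cols x,y,z
 [[ 0.007  0.972 -0.236]
 [-0.005 -0.236 -0.972]
 [-1.     0.008  0.003]]  jaw yaw deg -13.6
rotvec tool [ 0.024  0.003 -0.008]
shift tool mm [ 6.  -2.8 -1.5]
```

```bash
python3 -m inch '[{"x":5,"y":-2,"z":-1,"wx":0,"wy":0.003,"wz":-0.006},{"x":0,"y":0,"z":0,"wx":0,"wy":0,"wz":0},{"x":0,"y":0,"z":0,"wx":0,"wy":0,"wz":0}]';python3 -m inch '[{"x":0,"y":0,"z":0,"wx":0,"wy":0,"wz":0},{"x":0,"y":0,"z":0,"wx":0,"wy":0,"wz":0},{"x":0,"y":0,"z":0,"wx":0,"wy":0,"wz":0},{"x":0,"y":0,"z":0,"wx":0,"wy":0,"wz":0},{"x":0,"y":0,"z":0,"wx":0,"wy":0,"wz":0},{"x":0,"y":0,"z":0,"wx":0,"wy":0,"wz":0},{"x":0,"y":0,"z":0,"wx":0,"wy":0,"wz":0},{"x":0,"y":0,"z":0,"wx":0,"wy":0,"wz":0}]' 0.25 30;python3 go.py 0.48 -0.293 0.1 -15
```

```text
t: 11.5
position: [0.481, -0.2942, 0.1013]
ee_rot: [1.414, 1.568, -0.395]
ft_force: [-0.4, 0.1, -0.0]
finger_gap: 0.0857
t: 12.3
position: [0.4809, -0.2946, 0.1025]
ee_rot: [1.367, 1.567, -0.442]
ft_force: [-1.1, -0.6, 0.2]
finger_gap: 0.0356
t 12.3 pos [ 0.4809 -0.2946  0.1025] gap 0.0356 F [-1.09 -0.61  0.18]
R cols x,y,z
 [[ 0.004  0.972 -0.236]
 [-0.002 -0.236 -0.972]
 [-1.     0.004  0.001]]  jaw yaw deg -13.7
rotvec tool [ 0.023  0.001 -0.004]
shift tool mm [ 2.5 -1.3 -1.3]
```

The tube is held (gap 35.6 mm). Lifting.

```bash
python3 -m inch '[{"x":-10,"y":0,"z":0,"wx":0,"wy":0,"wz":0},{"x":-18,"y":0,"z":0,"wx":0,"wy":0,"wz":0},{"x":-25,"y":0,"z":0,"wx":0,"wy":0,"wz":0},{"x":-28,"y":0,"z":0,"wx":0,"wy":0,"wz":0},{"x":-28,"y":0,"z":0,"wx":0,"wy":0,"wz":0},{"x":-25,"y":0,"z":0,"wx":0,"wy":0,"wz":0},{"x":-12,"y":0,"z":0,"wx":0,"wy":0,"wz":0},{"x":0,"y":0,"z":0,"wx":0,"wy":0,"wz":0}]' 0.25 40;python3 go.py 0.462 0.0185 0.245 -15
python3 - <<'E'
from bench import capture
from h import *
s=capture("scene")
crop(s,130,130,150,120,5,"pics/b8.png")
E
```

```text
t: 13.1
position: [0.4803, -0.2935, 0.2557]
ee_rot: [1.508, 1.567, -0.301]
ft_force: [0.1, -0.9, -2.3]
finger_gap: 0.0353
t 13.1 pos [ 0.4803 -0.2935  0.2557] gap 0.0353 F [ 0.09 -0.86 -2.29]
R cols x,y,z
 [[ 0.003  0.972 -0.237]
 [-0.001 -0.237 -0.972]
 [-1.     0.003  0.   ]]  jaw yaw deg -13.7
rotvec tool [ 0.023  0.    -0.003]
shift tool mm [  10.3  -91.6 -298.8]
```

View pics/b8.png

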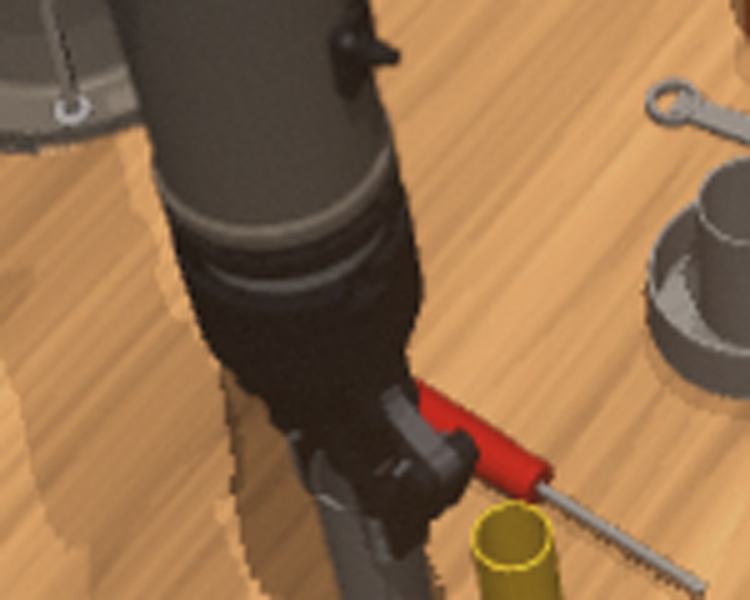

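The tube is held vertically, well clear of the yellow tube. Carrying it to the tin.

```bash
python3 -m inch '[{"x":0,"y":-6,"z":-18,"wx":0,"wy":0,"wz":0},{"x":0,"y":-11,"z":-34,"wx":0,"wy":0,"wz":0},{"x":0,"y":-13,"z":-40,"wx":0,"wy":0,"wz":0},{"x":0,"y":-13,"z":-40,"wx":0,"wy":0,"wz":0},{"x":0,"y":-13,"z":-40,"wx":0,"wy":0,"wz":0},{"x":0,"y":-13,"z":-40,"wx":0,"wy":0,"wz":0},{"x":0,"y":-10,"z":-32,"wx":0,"wy":0,"wz":0},{"x":0,"y":-6,"z":-16,"wx":0,"wy":0,"wz":0}]';python3 go.py 0.462 0.0185 0.235 -15
```

```text
t: 13.95
position: [0.4505, -0.0123, 0.2404]
ee_rot: [-1.25, 1.548, -3.069]
ft_force: [-0.0, -1.4, -0.4]
finger_gap: 0.0351
t 13.95 pos [ 0.4505 -0.0123  0.2404] gap 0.0351 F [-0.02 -1.36 -0.38]
R cols x,y,z
 [[-0.022  0.969 -0.245]
 [-0.002 -0.246 -0.969]
 [-1.    -0.021  0.007]]  jaw yaw deg -14.2
rotvec tool [0.014 0.007 0.021]
shift tool mm [  5.1   3.7 -32.7]
```

```bash
python3 -m inch '[{"x":0,"y":5,"z":-22,"wx":0,"wy":0.007,"wz":0.021},{"x":0,"y":2,"z":-8,"wx":0,"wy":0,"wz":0},{"x":0,"y":0,"z":0,"wx":0,"wy":0,"wz":0},{"x":0,"y":0,"z":0,"wx":0,"wy":0,"wz":0}]';python3 go.py 0.462 0.0185 0.21 -15
```

```text
t: 14.35
position: [0.4604, 0.0192, 0.2345]
ee_rot: [-1.215, 1.558, -3.027]
ft_force: [1.1, -0.3, -1.3]
finger_gap: 0.035
t 14.35 pos [0.4604 0.0192 0.2345] gap 0.035 F [ 1.07 -0.26 -1.32]
R cols x,y,z
 [[-0.012  0.971 -0.238]
 [-0.001 -0.238 -0.971]
 [-1.    -0.012  0.004]]  jaw yaw deg -13.8
rotvec tool [0.021 0.004 0.012]
shift tool mm [24.5  2.   0.2]
```

```bash
python3 -m inch '[{"x":8,"y":2,"z":0,"wx":0,"wy":0.004,"wz":0.012},{"x":8,"y":0,"z":0,"wx":0,"wy":0,"wz":0},{"x":4,"y":0,"z":0,"wx":0,"wy":0,"wz":0},{"x":0,"y":0,"z":0,"wx":0,"wy":0,"wz":0},{"x":0,"y":0,"z":0,"wx":0,"wy":0,"wz":0}]';python3 go.py 0.462 0.0185 0.1105 -15
python3 - <<'E'
from bench import capture,sense
import cv2
from h import *
p=sense()["position"]
s=capture("scene");c=capture("top")
b=p[2]-.1025
C=[(p[0],p[1],b,.018),(.462,.0185,.089,.03)]
x=crop(s,225,100,110,110,5,"/tmp/x.png",C)
y=crop(c,225,180,46,110,5,"/tmp/x.png",C)
cv2.imwrite("pics/b9.png",np.hstack([x,y]))
E
```

```text
t: 14.85
position: [0.4613, 0.0124, 0.2127]
ee_rot: [-0.411, 1.566, -2.232]
ft_force: [-0.3, -0.6, -1.0]
finger_gap: 0.0353
t 14.85 pos [0.4613 0.0124 0.2127] gap 0.0353 F [-0.33 -0.57 -1.01]
R cols x,y,z
 [[-0.003  0.969 -0.248]
 [-0.004 -0.248 -0.969]
 [-1.    -0.002  0.004]]  jaw yaw deg -14.4
rotvec tool [0.011 0.004 0.002]
shift tool mm [102.2  -0.7  -6.5]
```

View pics/b9.png

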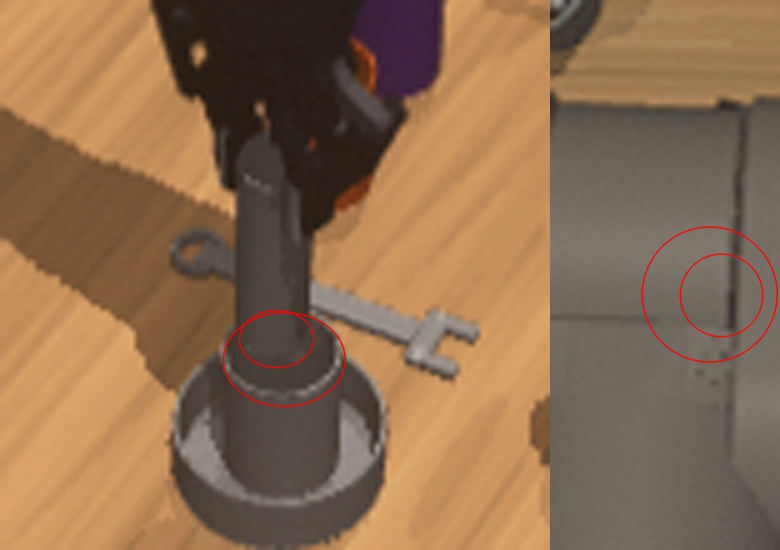

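The tube bottom (crop (276,355)) and the tin rim (centre about (279,355)) both sit about 1 px left of my model, so their relative position holds. I centre, then descend in small steps.

```bash
python3 -m inch '[{"x":0,"y":0,"z":-5,"wx":0,"wy":0.004,"wz":0.002},{"x":0,"y":0,"z":0,"wx":0,"wy":0,"wz":0},{"x":0,"y":0,"z":0,"wx":0,"wy":0,"wz":0}]';python3 go.py 0.462 0.0185 0.1105 -15
```

```text
t: 15.25
position: [0.4634, 0.0183, 0.2136]
ee_rot: [2.107, 1.568, 0.286]
ft_force: [-0.6, -0.1, -0.6]
finger_gap: 0.0355
t 15.25 pos [0.4634 0.0183 0.2136] gap 0.0355 F [-0.63 -0.09 -0.65]
R cols x,y,z
 [[ 0.002  0.969 -0.247]
 [ 0.001 -0.247 -0.969]
 [-1.     0.002 -0.001]]  jaw yaw deg -14.3
rotvec tool [ 0.012 -0.001 -0.002]
shift tool mm [103.1  -1.7   0.2]
```

```bash
python3 -m inch '[{"x":6,"y":-1,"z":0,"wx":0,"wy":0,"wz":-0.002},{"x":8,"y":0,"z":0,"wx":0,"wy":0,"wz":0},{"x":4,"y":0,"z":0,"wx":0,"wy":0,"wz":0}]';python3 go.py 0.462 0.0185 0.1105 -15
```

```text
t: 15.55
position: [0.4629, 0.0189, 0.1949]
ee_rot: [2.516, 1.568, 0.697]
ft_force: [-0.4, 0.0, -1.4]
finger_gap: 0.035
t 15.55 pos [0.4629 0.0189 0.1949] gap 0.035 F [-0.35  0.   -1.39]
R cols x,y,z
 [[ 0.002  0.969 -0.246]
 [ 0.002 -0.246 -0.969]
 [-1.     0.001 -0.002]]  jaw yaw deg -14.3
rotvec tool [ 0.013 -0.002 -0.001]
shift tool mm [84.4 -0.9  0.8]
```

```bash
python3 -m inch '[{"x":5,"y":-1,"z":1,"wx":0,"wy":0,"wz":0},{"x":6,"y":0,"z":0,"wx":0,"wy":0,"wz":0},{"x":4,"y":0,"z":0,"wx":0,"wy":0,"wz":0}]';python3 go.py 0.462 0.0185 0.1105 -15
python3 - <<'E'
from bench import capture,sense
from h import *
s=capture("scene")
crop(s,225,100,110,110,5,"pics/b10.png")
E
```

```text
t: 15.85
position: [0.4609, 0.0179, 0.1778]
ee_rot: [-3.071, 1.57, 1.392]
ft_force: [-0.6, -0.7, -1.2]
finger_gap: 0.0352
t 15.85 pos [0.4609 0.0179 0.1778] gap 0.0352 F [-0.61 -0.74 -1.18]
R cols x,y,z
 [[ 0.     0.969 -0.246]
 [ 0.001 -0.246 -0.969]
 [-1.    -0.    -0.001]]  jaw yaw deg -14.3
rotvec tool [ 0.013 -0.001  0.   ]
shift tool mm [67.3  0.9 -0.7]
```

View pics/b10.png

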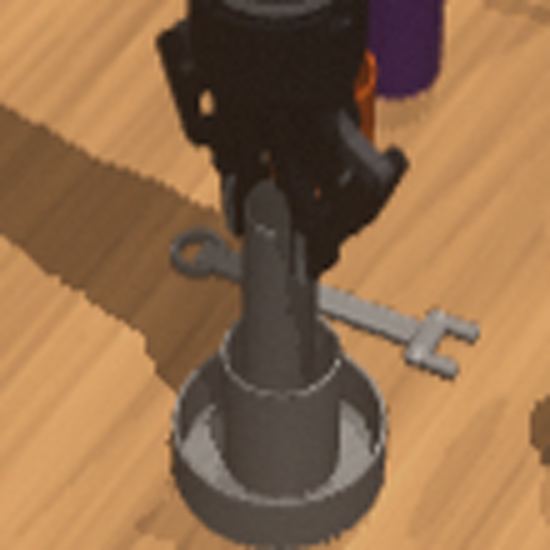

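The tube has entered the tin, roughly centred in the rim at (282,350), and the tin is undisturbed. I go on down.

```bash
python3 -m inch '[{"x":7,"y":0,"z":0,"wx":0,"wy":0,"wz":0},{"x":9,"y":0,"z":0,"wx":0,"wy":0,"wz":0},{"x":9,"y":0,"z":0,"wx":0,"wy":0,"wz":0},{"x":6,"y":0,"z":0,"wx":0,"wy":0,"wz":0}]';python3 go.py 0.462 0.0185 0.1105 -15
```

```text
t: 16.3
position: [0.4611, 0.018, 0.1443]
ee_rot: [2.847, 1.569, 1.027]
ft_force: [0.5, -0.5, -1.2]
finger_gap: 0.0353
t 16.3 pos [0.4611 0.018  0.1443] gap 0.0353 F [ 0.45 -0.5  -1.16]
R cols x,y,z
 [[ 0.001  0.969 -0.246]
 [ 0.001 -0.246 -0.969]
 [-1.     0.    -0.001]]  jaw yaw deg -14.3
rotvec tool [ 0.013 -0.001 -0.   ]
shift tool mm [33.8  0.7 -0.7]
```

```bash
python3 -m inch '[{"x":6,"y":1,"z":0,"wx":0,"wy":0,"wz":0},{"x":8,"y":0,"z":0,"wx":0,"wy":0,"wz":0},{"x":5,"y":0,"z":0,"wx":0,"wy":0,"wz":0},{"x":2,"y":0,"z":0,"wx":0,"wy":0,"wz":0}]';python3 go.py 0.462 0.0185 0.1105 -15
```

```text
t: 16.7
position: [0.4616, 0.0177, 0.1204]
ee_rot: [-1.787, 1.569, 2.677]
ft_force: [0.2, -0.8, -0.6]
finger_gap: 0.0357
t 16.7 pos [0.4616 0.0177 0.1204] gap 0.0357 F [ 0.21 -0.83 -0.55]
R cols x,y,z
 [[-0.001  0.969 -0.246]
 [ 0.001 -0.246 -0.969]
 [-1.    -0.001 -0.   ]]  jaw yaw deg -14.3
rotvec tool [ 0.013 -0.     0.001]
shift tool mm [ 9.9  0.2 -0.9]
```

```bash
python3 -m inch '[{"x":4,"y":0,"z":0,"wx":0,"wy":0,"wz":0},{"x":3,"y":0,"z":0,"wx":0,"wy":0,"wz":0},{"x":2,"y":0,"z":0,"wx":0,"wy":0,"wz":0}]';python3 -m inch '[{"x":1.5,"y":0,"z":0,"wx":0,"wy":0,"wz":0}]';python3 go.py 0.462 0.0185 0.1105 -15
```

```text
t: 17.0
position: [0.462, 0.0177, 0.1109]
ee_rot: [-2.392, 1.57, 2.072]
ft_force: [-0.6, -0.1, -1.2]
finger_gap: 0.0355
t: 17.1
position: [0.4624, 0.018, 0.1104]
ee_rot: [-2.942, 1.569, 1.522]
ft_force: [-3.2, 0.2, 14.1]
finger_gap: 0.0353
t 17.1 pos [0.4624 0.018  0.1104] gap 0.0353 F [-3.21  0.16 14.11]
R cols x,y,z
 [[ 0.     0.969 -0.246]
 [ 0.002 -0.246 -0.969]
 [-1.    -0.    -0.002]]  jaw yaw deg -14.3
rotvec tool [ 0.013 -0.002  0.   ]
shift tool mm [-0.1 -0.5 -0.4]
```

Contact comes at the expected height. Settle, then open.

```bash
python3 -m inch '[{"x":0,"y":0,"z":0,"wx":0,"wy":0,"wz":0},{"x":0,"y":0,"z":0,"wx":0,"wy":0,"wz":0}]'; python3 -m inch '[{"x":0,"y":0,"z":0,"wx":0,"wy":0,"wz":0},{"x":0,"y":0,"z":0,"wx":0,"wy":0,"wz":0},{"x":0,"y":0,"z":0,"wx":0,"wy":0,"wz":0},{"x":0,"y":0,"z":0,"wx":0,"wy":0,"wz":0},{"x":0,"y":0,"z":0,"wx":0,"wy":0,"wz":0},{"x":0,"y":0,"z":0,"wx":0,"wy":0,"wz":0},{"x":0,"y":0,"z":0,"wx":0,"wy":0,"wz":0}]' 1
python3 go.py 0.462 0.0185 0.24
python3 - <<'E'
from bench import capture,sense
from h import *
s=capture("scene")
crop(s,225,100,110,110,5,"pics/b11.png")
E
```

```text
t: 17.3
position: [0.4631, 0.0182, 0.1111]
ee_rot: [2.699, 1.568, 0.879]
ft_force: [-0.2, 0.3, -1.2]
finger_gap: 0.0347
t: 18.0
position: [0.4638, 0.0181, 0.1114]
ee_rot: [2.385, 1.567, 0.565]
ft_force: [-0.8, 0.1, -0.2]
finger_gap: 0.0853
t 18.0 pos [0.4638 0.0181 0.1114] gap 0.0853 F [-0.84  0.12 -0.17]
R cols x,y,z
 [[ 0.004  0.969 -0.246]
 [ 0.002 -0.246 -0.969]
 [-1.     0.003 -0.003]]  jaw yaw deg -14.3
shift tool mm [-128.6   -1.5   -0.3]
```

View pics/b11.png

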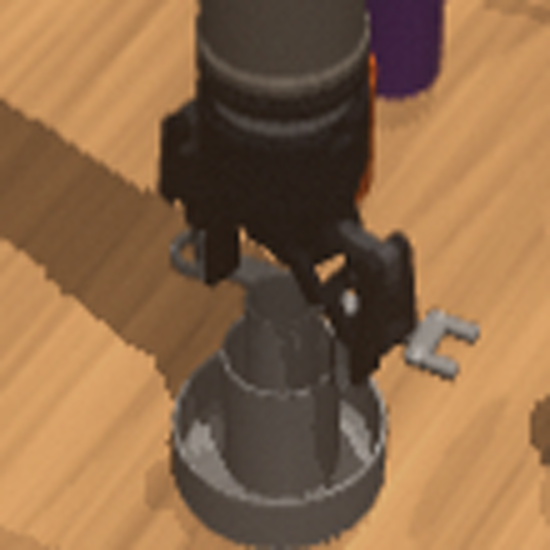

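The tube stands in the tin and the fingers are open on both sides. I retreat straight up.

```bash
python3 -m inch '[{"x":-8,"y":0,"z":0,"wx":0,"wy":0,"wz":0},{"x":-18,"y":0,"z":0,"wx":0,"wy":0,"wz":0},{"x":-28,"y":0,"z":0,"wx":0,"wy":0,"wz":0},{"x":-30,"y":0,"z":0,"wx":0,"wy":0,"wz":0},{"x":-28,"y":0,"z":0,"wx":0,"wy":0,"wz":0},{"x":-15,"y":0,"z":0,"wx":0,"wy":0,"wz":0},{"x":0,"y":0,"z":0,"wx":0,"wy":0,"wz":0},{"x":0,"y":0,"z":0,"wx":0,"wy":0,"wz":0}]'
python3 - <<'E'
from bench import capture,sense
import cv2
from h import *
s=capture("scene");c=capture("top")
C=[(.462,.018,.128,.018),(.462,.018,.089,.03),(.462,.018,.0,.055)]
x=crop(s,225,100,110,110,5,"/tmp/x.png",C);y=crop(s,225,100,200,110,3,"/tmp/x.png")
cv2.imwrite("pics/b12.png",x);cv2.imwrite("pics/b13.png",y)
E
```

```text
t: 18.85
position: [0.4628, 0.0172, 0.246]
ee_rot: [2.32, 1.566, 0.499]
ft_force: [1.2, -0.2, 0.7]
finger_gap: 0.0851
```

View pics/b12.png

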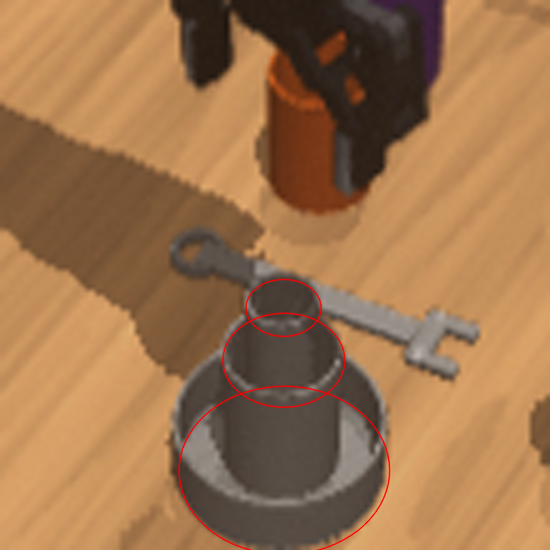

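View pics/b13.png

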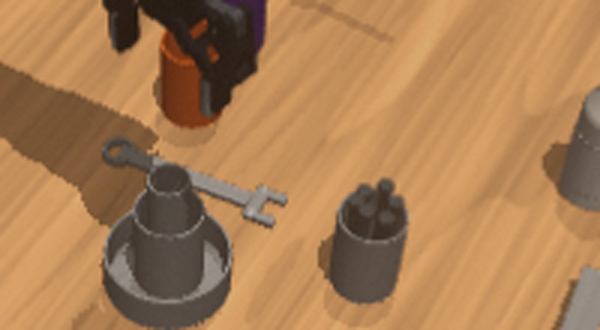

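All three are nested and upright at the predicted rim heights, the bolt tin stands in its place, and the gripper is well above.

```bash
python3 -c "
from bench import job_done,sense
print(sense()['t'],abs(sense()['dq']).max());print(job_done())"
```

```text
18.95 0.014047901271281039
the job is handed in; nothing more can be done
None
```

The three containers are nested: I stood the grey tin in the dish, then the grey tube in the tin, releasing each only after I felt it touch the floor below. I handed the job in at about 19 s of the 61 s allowed; it gives no verdict.

- **Placement:** the tin touched down within 1 mm of the expected height, and the tube almost exactly at it. In the last picture all three look upright and concentric, with the tin and tube rims within about 1 px (2 mm) of the predicted heights.
- **Bolt tin and look-alikes:** the bolt tin looks upright in its place in the last picture, though I did not measure its position again. I never moved it or the look-alikes.
- **Gripper:** it was open and about 11 cm above the stack, and the force readings were near zero.
- **What disagreed:** the scene camera sat a steady 1 px to the left of the top camera's estimates. The arm also drifted up to 10 mm between rows, which I corrected before each grasp and each placing.
- **Forces:** contact peaked at about 28 N for the tin and 14 N for the tube.

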